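# Post a faulty valve through the flap of the reject box

### The arm

A 6-joint arm with a two-finger parallel gripper is mounted at the origin on a cart in front of the work surface, level with it; the furniture and walls round the work are solid. World frame = base frame: x ahead of the robot, y to its left, z up, the work surface at z = 0. Lengths are in m, angles in rad, forces in N, time in s.
With the tool pointing down it reaches from about 0.325 to 1 m from the base axis. Payload 5.1 kg.
Tool frame: the origin (TCP) lies at the very end of the fingers, on their centre line; the grasp point (between the pads) lies 19 mm behind it; z points along the fingers, y is the line along which they close (so a half turn about z gives the same grasp; the last joint's range is limited). The gripper opens to 85 mm and grips with 20 to 120 N. Pads are 22 mm wide; open, the fingers measure 114 mm over their backs; the gripper's body (76 mm by 85 mm) begins 54 mm behind the grasp point. The pads swing forward as they close: fully open they stand 13 mm farther back than shut.
Start: joints at [-0.083, 0.124, 1.65, -0, 1.367, -0.083], TCP at [0.65, -0, 0.231] pointing down, gripper open.
Joint ranges: [-2.61, 2.61], [-1.02, 2.33], [0.03, 2.71], [-1.35, 4.49], [0.32, 2.68], [-2.91, 2.91]. Speed limits (rad/s): [2.57, 2.57, 3.14, 3.14, 3.14, 3.14].

### API

Orientations are given as a 3x3 rotation matrix whose columns are the frame's x, y, z axes.
In Python, from rig import manip, viewer gives the robot as it stands.
- The arm moves only by the tool drive_tool, never from a script. Its argument "targets" is a list of rows, each a list of 7 numbers: the turn, a rotation vector about the tool's x, y, z in degrees, then the shift along the tool's x, y, z in mm, then the closure in counts, from 0 (fully open) to 255 (shut). In form: [[ax, ay, az, dx, dy, dz, grip], ...]. A call has 1 to 10 rows; each row is the pose to reach, as a shift and turn from the pose commanded when the call began, along the tool's axes at that moment; what a row does not reach only later rows make up. A row lasts 1/10 s, in which the tool goes at most 50 mm and 8.59 degrees, less where a joint would pass 70% of its speed; a pose out of reach is approached as far as the arm can. A call with a gripper value outside its range is refused whole. The fingers move at their own pace and stop on an object; the grip force is fixed at half the most. Time passes only in rows, so rows that repeat a pose let the fingers close. It gives the time, the measured TCP pose, the force, the opening and the grip force at its end, in the units of the state.
- manip.get_obs(): the state, without advancing time (a new reading comes with each control period).
- viewer.read_camera(name): name is "scene" or "side" or "wrist"; returns a dict with "image" (384x512x3 uint8, red, green, blue), "z_map" (384x512 float32, m along the optical axis (not along the pixel's ray), 0 where there is no reading), "fov_y" (degrees; the focal length in pixels is half the picture's height over the tangent of half this angle, whatever the lens; pixels are square), "cx", "cy" (the principal point, pixels), "rvec" (rotation vector, rad) and "tvec" (3), from world to camera coordinates, as OpenCV has them; the wrist camera has in their place "T_tool_cam" (4x4, takes a point from camera to tool coordinates, whose origin is the TCP and whose axes are the flange's). Camera axes: x right, y down, z forward; pixel columns grow to the right and rows downward; lengths in m; the calibration is good to about 2 mm. A picture is of the moment at which its call begins: read the wrist's pose just before it.
- manip.hand_in(): hands the job in; it is judged then, once.
The state is a dict: "clock": time; "joint_positions": joint angles; "qvel": joint speeds; "tau": joint torques, N m; "eef_pos": TCP position; "eef_rot": TCP orientation; "ft_force": force on the tool from outside, world axes, zero at the start; "moment": the same for the moment, N m; "gripper_width": opening from 0.0 (shut) to 1.0 (fully open); "grasp_force": force on a finger pad.
Only numpy, scipy, OpenCV 4.12 (cv2) and the standard library are available. Lean on these libraries where they do the work, as an engineer would, in place of code of your own. Each camera call takes 0.05 s, during which the arm holds its last target. There are 200 camera calls.

### The job

Post the faulty brass ball valve, which lies on the deck of the blue reject box, through the sprung yellow flap: push the flap open with one finger and, while that finger holds it open, push the valve along the deck with the other finger until it drops in. Do not lift the valve or use it to force the flap. Then withdraw so that the flap closes over it, and leave the small tub, the glue bottle and the hose nipple where they are.

Things in the scene. Friction and masses are not known exactly. Their poses are not given: they have to be found in the camera images.
- reject_box: Blue sheet-metal reject box, fixed to the bench, 280 x 220 mm, 150 mm high to its deck. Origin: on the bench, under the middle of the deck edge. x points away from the robot, the way of posting; y left; z up. Deck: flat grey plate, x = -140 to 0 mm, top at z = 150 mm, side rims 12 mm high at y = +-107 mm. Open viewing slot in the front wall at z = 55 to 130 mm
- mouth (a point): Middle of the deck edge on the deck's top surface; axes as the box. From here the mouth runs to x = +100 mm, closed by the yellow flap, 202 mm wide between cheeks that stand 46 mm above the deck. Behind it, from x = 106 to 140 mm, a hood 44 mm above the deck
- box_floor (a point): Middle of the floor inside the box, below the mouth, 4 mm above the bench; the space runs under deck, mouth and hood alike
- flap (a joint): Yellow flap, rad: 0 closed, to 1.5, grows as it swings down and away from the robot; hangs plumb at 1.19. Closed, it slopes up 22 degrees from the deck edge to its hinge. A fingertip 8 mm above deck height opens it by moving forward: 0.2 rad with the finger's front 50 mm past the deck edge, 0.9 rad at 90 mm (the hinge rod stops it at 95 mm). A spring shuts it; pushing takes 3 to 8 N
- flap_hinge (a point): Middle of the flap's hinge rod (9 mm thick, along the box's y): 100 mm past the deck edge, 40 mm above the deck. The flap is a flat plate 3 mm thick, 188 mm wide, 105 mm long from here to its free edge
- flap_edge (a point): Middle of the flap's free edge (moves with the flap); closed, it lies within 5 mm of the deck edge
- ball_valve: Brass ball valve, red lever fixed on top; loose on the deck, 36 (x) x 85 (y) x 50 mm, 0.12 to 0.2 kg. Origin: centre of that envelope's underside. Brass body from y = -20 to 42 mm: push at its middle, y = 11 mm (29 mm across there); hexagon ends 36 mm across, 32 mm high; lever at z = 44 to 50 mm, y = -42 to 17 mm. Lies 45 to 80 mm before the deck edge, crosswise: its x within 0.2 rad of the box's
- tub_small: Bystander: white lidded tub, 64 mm diameter, 66 mm high, on the bench beside the box; origin centre of underside
- glue_bottle: Bystander: small white glue bottle standing on the bench beside the box, 25 mm diameter, 80 mm high; origin centre of underside
- nipple: Bystander: brass hose nipple lying on the bench beside the box, 59 x 31 x 27 mm; origin centre of underside
There are look-alikes about, which are no part of the job. Of the things that look like the ball_valve, the smaller one is meant.

How it is judged:
On the way, in this order (a step that is already met when the one before it is completed fails the run):
1. a finger has pushed the flap open (more than 0.15 rad) while the valve still lies on the deck (value of joint flap above 0.15 rad and contact force between the fingers and flap above 0.2 N and z of ball_valve in the frame of reject_box above 0.143 m and x of ball_valve in the frame of reject_box below 0.008 m), for 0.02 s.
2. the valve has dropped through the mouth into the box while a finger still holds the flap open (z of ball_valve in the frame of reject_box below 0.13 m and x of ball_valve in the frame of reject_box between -0.14 and 0.14 m and y of ball_valve in the frame of reject_box between -0.11 and 0.11 m and value of joint flap above 0.2 rad and contact force between the fingers and flap above 0.2 N), for 0.02 s.
At the end, for the whole second after the job is handed in: The valve lies at rest inside the box (its origin less than 85 mm above the bench and within the box's walls), the flap is closed (under 0.06 rad), nothing touched (z of ball_valve in the frame of reject_box between -0.01 and 0.085 m and x of ball_valve in the frame of reject_box between -0.14 and 0.14 m and y of ball_valve in the frame of reject_box between -0.11 and 0.11 m and linear speed of ball_valve below 0.02 m/s and value of joint flap below 0.06 rad).
It fails at once if the valve is lifted (its origin more than 20 mm above the deck) (z of ball_valve in the frame of reject_box above 0.17 m).
It fails at once if the valve is used to force the flap: the fingers push it against the flap with more than 3 N while no finger holds the flap (contact force between ball_valve and flap above 3 N and contact force between the fingers and flap below 0.1 N and z of ball_valve in the frame of reject_box above 0.14 m and contact force between the fingers and ball_valve above 0.5 N).
It fails at once if the tub, glue bottle or nipple is moved more than 20 mm (distance of any of tub_small, glue_bottle, nipple from where it was at the start of the episode above 0.02 m).
It also fails if it takes over 35 s, if anything falls off the work surface, if the arm or the gripper's body presses on something with over 40 N, if the wrist force passes 120 N, or if a joint passes its speed limit or range.

## Working session

There is one attempt and no reset: what is moved stays moved. The work goes in short steps, Python scripts to look and compute and a tool call to move; the robot and the scene stay as the last step left them, time stands still between calls to the robot, and variables do not carry over. Pictures are saved under pics/ and viewed, at most 10 in all, crops included, and the job is handed in when it is done.

Besides the shell and the picture viewer there is one more tool, called after "Emit:" by a JSON object that holds its "api" and its "payload", one argument or row to a line. drive_tool: Moves the arm, as the interface text tells. Its arguments: {"type":"object","properties":{"targets":{"type":"array"}},"required":["targets"]}

```bash
mkdir -p pics
cat > h.py <<'E'
import numpy as np, cv2
from rig import manip, viewer
def cam(n):
    o=manip.get_obs(); c=viewer.read_camera(n); h,w=c["image"].shape[:2]
    f=h/2/np.tan(np.radians(c["fov_y"])/2)
    if n=="wrist":
        T=np.eye(4);T[:3,:3]=o["eef_rot"];T[:3,3]=o["eef_pos"];M=T@c["T_tool_cam"]
    else:
        E=np.eye(4);E[:3,:3]=cv2.Rodrigues(np.array(c["rvec"],float))[0];E[:3,3]=np.ravel(c["tvec"]);M=np.linalg.inv(E)
    v,u=np.mgrid[:h,:w];z=c["z_map"]
    P=np.stack([(u-c["cx"])/f*z,(v-c["cy"])/f*z,z],-1)@M[:3,:3].T+M[:3,3]
    P[z==0]=np.nan
    return c["image"],P
def save(n,im,s=1.5): cv2.imwrite("pics/"+n,cv2.resize(im[...,::-1],None,fx=s,fy=s,interpolation=cv2.INTER_CUBIC))
E
python3 - <<'E'
from h import *
for n in("scene","side","wrist"):
    im,P=cam(n);np.savez(n+"0.npz",im=im,P=P);save(n+"0.png",im,1.5 if n!="wrist" else 1.2)
o=manip.get_obs();print(o)
E
```

```text
{'clock': 0.15, 'joint_positions': array([-8.26122651e-02,  1.24397052e-01,  1.65136658e+00, -8.73498907e-06,
        1.36752716e+00, -8.26064744e-02]), 'qvel': array([-0.00032599, -0.0015048 , -0.00532726,  0.00040647, -0.00034333,
        0.0003657 ]), 'tau': array([ 3.58459238e-04, -4.24227583e+01, -3.66012383e+01, -4.16494640e-05,
        4.65309960e-03, -1.53378886e-05]), 'eef_pos': array([6.49516037e-01, 6.67527295e-07, 2.30304682e-01]), 'eef_rot': array([[ 4.13150110e-06,  9.99998567e-01, -1.69304768e-03],
       [ 9.99999991e-01, -3.90869968e-06,  1.31601132e-04],
       [ 1.31594326e-04, -1.69304821e-03, -9.99998558e-01]]), 'ft_force': array([ 0.39869417, -0.47122155, -0.28729326]), 'moment': array([ 0.00090893,  0.0320114 , -0.02783951]), 'grasp_force': 0.0, 'gripper_width': 0.9988793628997163}
```

View pics/scene0.png

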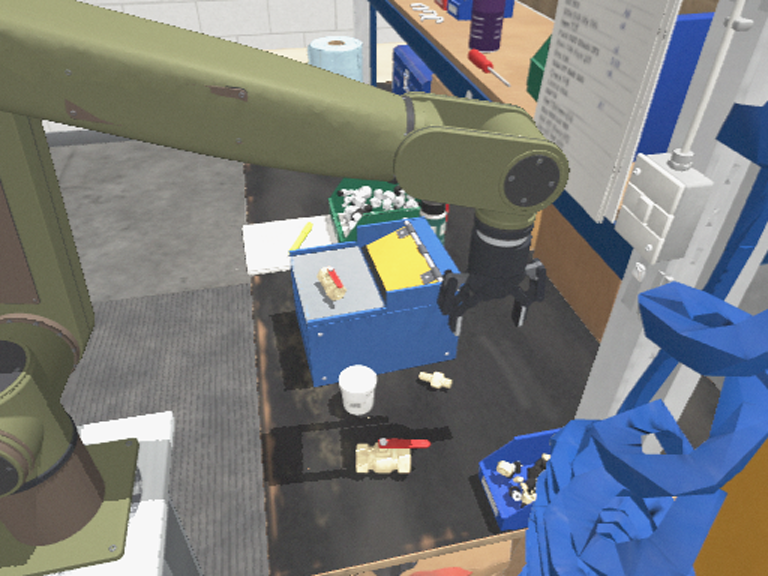

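View pics/wrist0.png

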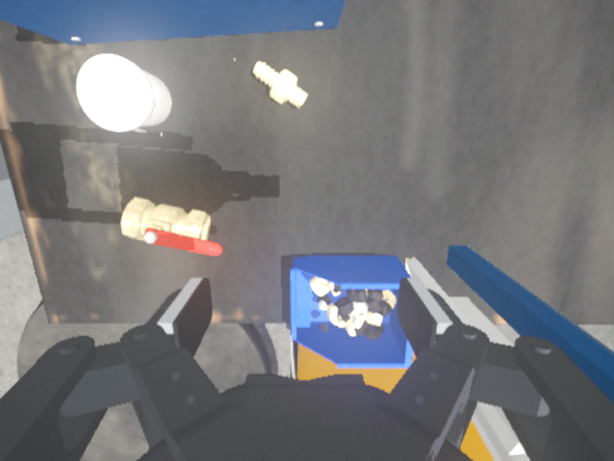

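The scene picture shows the box left of the tool. The grey deck is at (337,283), with the small valve on it at (333,285), and the yellow flap is at (405,258) with its hinge rod on the right. The tub is at (357,388), the nipple at (436,380), and the big look-alike valve at (385,457). In the wrist view only the bystanders and the look-alike are visible.

Run:
```python
from h import *
d=np.load("scene0.npz");im,P=d["im"],d["P"]
hsv=cv2.cvtColor(im,cv2.COLOR_RGB2HSV)
z=P[...,2];m=np.zeros(z.shape,bool);m[140:260,185:310]=1
def rect(k,n):
    q=P[k][:,:2].astype(np.float32);r=cv2.minAreaRect(q);print(n,k.sum(),np.median(P[k],0).round(4),r,cv2.boxPoints(r).round(4).tolist())
H,S,V=hsv[...,0],hsv[...,1],hsv[...,2]
deck=m&(S<60)&(abs(z-.150)<.006);rect(deck,"deck")
yel=m&(H>20)&(H<35)&(S>150)&(z>.14);rect(yel,"flap")
n=np.linalg.lstsq(np.c_[P[yel][:,:2],np.ones(yel.sum())],P[yel][:,2],rcond=None)[0];print("slope dir",n,np.degrees(np.arctan(np.hypot(*n[:2]))),np.degrees(np.arctan2(n[1],n[0])))
box=m&(H>100)&(H<125)&(S>100)&(z>.13)&(z<.21);rect(box,"blue")
red=m&((H<6)|(H>174))&(S>150)&(z>.17);rect(red,"red")
br=m&(H>8)&(H<30)&(S>40)&(S<150)&(z>.158);rect(br,"brass")
allv=m&(z>.158)&((br)|red);rect(allv,"valve")
save("crop1.png",im[130:270,180:330],5)
```

```text
deck 1996 [0.4773 0.2697 0.1499] ((0.5783448815345764, 0.31907376646995544), (0.4312819838523865, 0.22654058039188385), 21.03234100341797) [[0.33640000224113464, 0.3474000096321106], [0.41769999265670776, 0.13600000739097595], [0.8202999830245972, 0.2906999886035919], [0.7390000224113464, 0.5022000074386597]]
flap 21 [0.5547 0.2884 0.1592] ((0.5899098515510559, 0.27204570174217224), (0.07967697083950043, 0.1789364218711853), 3.0822949409484863) [[0.5453000068664551, 0.35920000076293945], [0.5548999905586243, 0.18060000240802765], [0.6345000267028809, 0.18479999899864197], [0.6248999834060669, 0.3634999990463257]]
slope dir [ 0.40069254  0.02262324 -0.06955269] 21.867106171085474 3.2315082813424785
blue 2212 [0.5668 0.1682 0.1635] ((0.552371084690094, 0.3081810772418976), (0.3167336583137512, 0.295123428106308), 3.169140100479126) [[0.38609999418258667, 0.44679999351501465], [0.4023999869823456, 0.15209999680519104], [0.7186999917030334, 0.1695999950170517], [0.7023000121116638, 0.4643000066280365]]
red 38 [0.4625 0.2191 0.1959] ((0.46180951595306396, 0.21946369111537933), (0.009412357583642006, 0.05075506865978241), 7.754796504974365) [[0.4537000060081482, 0.24400000274181366], [0.46059998869895935, 0.19370000064373016], [0.4699000120162964, 0.19499999284744263], [0.46299999952316284, 0.2451999932527542]]
brass 1224 [0.5853 0.2668 0.1736] ((0.5338369607925415, 0.26708370447158813), (0.1984245777130127, 0.2012951821088791), 2.5279483795166016) [[0.4302999973297119, 0.36329999566078186], [0.4392000138759613, 0.16220000386238098], [0.6373999714851379, 0.17090000212192535], [0.6284999847412109, 0.3720000088214874]]
valve 1262 [0.5841 0.2644 0.1742] ((0.5338369607925415, 0.26708370447158813), (0.1984245777130127, 0.2012951821088791), 2.5279483795166016) [[0.4302999973297119, 0.36329999566078186], [0.4392000138759613, 0.16220000386238098], [0.6373999714851379, 0.17090000212192535], [0.6284999847412109, 0.3720000088214874]]
```

View pics/crop1.png

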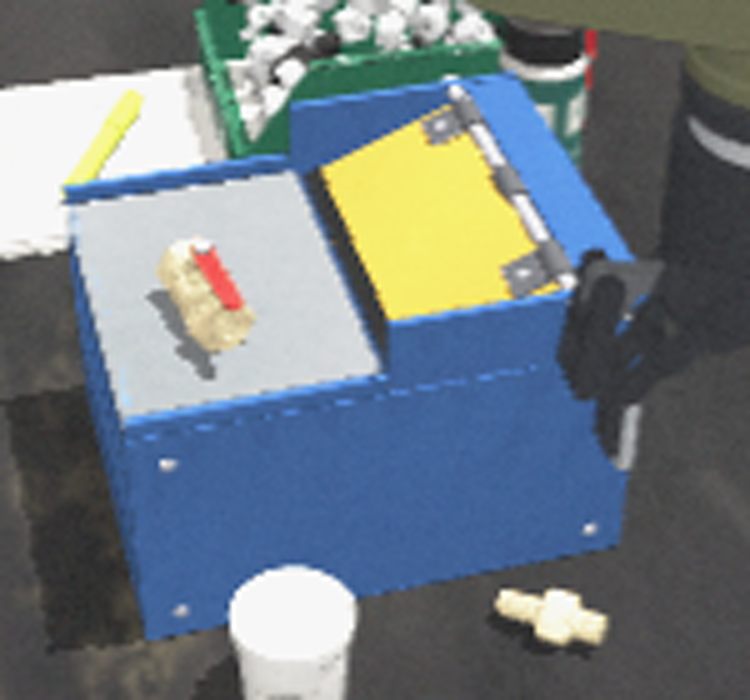

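View pics/side0.png

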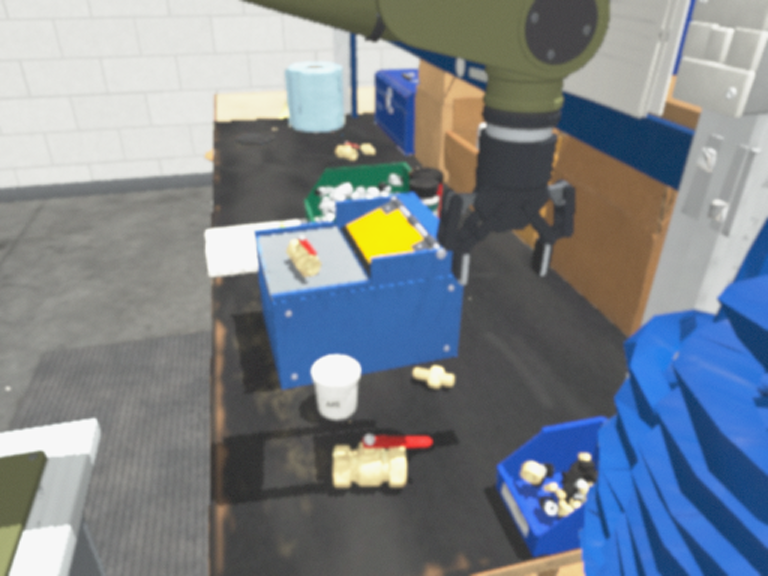

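Run:
```python
from h import *
def rect(q,n):
    r=cv2.minAreaRect(q[:,:2].astype(np.float32));print(n,len(q),np.median(q,0).round(4),np.round(r[0],4),np.round(r[1],4),round(r[2],2))
for c in("scene","side"):
    d=np.load(c+"0.npz");im,P=d["im"],d["P"];hsv=cv2.cvtColor(im,cv2.COLOR_RGB2HSV).astype(int);H,S,V=[hsv[...,i] for i in range(3)]
    x,y,z=P[...,0],P[...,1],P[...,2]
    m=(x>.36)&(x<.72)&(y>.13)&(y<.40)
    print(c)
    deck=m&(abs(z-.15)<.004)&(S<70)&(x<.56);rect(P[deck],"deck")
    k=cv2.morphologyEx(deck.astype(np.uint8),cv2.MORPH_OPEN,np.ones((3,3)))>0;rect(P[k],"deckopen")
    fl=m&(H>20)&(H<34)&(V>120)&(S>90)&(x>.53);rect(P[fl],"flap")
    n=np.linalg.lstsq(np.c_[P[fl][:,:2],np.ones(fl.sum())],P[fl][:,2],rcond=None)[0];print(n,np.degrees([np.arctan(np.hypot(*n[:2])),np.arctan2(n[1],n[0])]))
    v=(x>.41)&(x<.53)&(y>.16)&(y<.36)&(z>.157)&(z<.21);rect(P[v],"valve")
    q=P[v];print(q.min(0).round(4),q.max(0).round(4))
    red=v&((H<8)|(H>172))&(S>120);rect(P[red],"red");print(P[red].min(0).round(3),P[red].max(0).round(3))
    b=v&~red;q=P[b]
    for a in np.arange(.16,.34,.01):
        s=q[(q[:,1]>=a)&(q[:,1]<a+.01)]
        if len(s):print(round(a,3),len(s),s.min(0).round(3)[[0,2]],s.max(0).round(3)[[0,2]])
    for nm,k in(("tub",(abs(x-.45)<.2)&(y<.14)&(y>-.1)&(z>.055)&(z<.075)&(S<50)),("nip",(x>.5)&(x<.65)&(y<.15)&(y>0)&(z>.008)&(z<.04)&(S>40)&(V>120)),("bigvalve",(x>.3)&(x<.65)&(y<.03)&(y>-.1)&(z>.02)&(S>40)&(V>120))):
        if k.any():rect(P[k],nm)
    s=(x>.3)&(x<.8)&(y>.1)&(y<.5)&(z>.21)&(z<.3);
    if s.any():print("tall",P[s].min(0),P[s].max(0))
```

```text
scene
deck 1896 [0.4721 0.266  0.1499] [0.4705 0.2774] [0.1485 0.2005] 3.15
deckopen 1868 [0.4705 0.2657 0.1499] [0.466  0.2771] [0.1395 0.2005] 3.15
flap 1086 [0.5891 0.2779 0.1726] [0.6095 0.2818] [0.1233 0.2011] 2.74
[ 0.35951953  0.00891778 -0.04165161] [19.78011254  1.42091376]
valve 338 [0.4575 0.2205 0.1727] [0.4701 0.2185] [0.1198 0.1167] 0.04
[0.4102 0.1601 0.157 ] [0.53   0.2768 0.2008]
red 46 [0.4624 0.2191 0.1959] [0.4626 0.2197] [0.0101 0.0511] 11.66
[0.454 0.195 0.194] [0.469 0.244 0.199]
0.16 82 [0.41  0.157] [0.53  0.164]
0.2 3 [0.46  0.194] [0.471 0.195]
0.21 58 [0.446 0.158] [0.479 0.195]
0.22 40 [0.444 0.157] [0.477 0.196]
0.23 30 [0.442 0.159] [0.465 0.193]
0.24 32 [0.44  0.164] [0.472 0.201]
0.25 10 [0.441 0.171] [0.472 0.196]
0.26 24 [0.434 0.164] [0.452 0.182]
0.27 13 [0.435 0.169] [0.456 0.183]
tub 442 [0.4764 0.0964 0.0642] [0.4711 0.0475] [0.1707 0.063 ] 84.89
nip 64 [0.6156 0.1129 0.0166] [0.6211 0.1123] [0.024  0.0589] 65.19
bigvalve 6143 [ 0.4459 -0.0241  0.5943] [ 0.475  -0.0349] [0.1295 0.35  ] 89.95
side
deck 1947 [0.4725 0.2648 0.1494] [0.4737 0.2814]
[... 327 characters left out ...]
92 0.278  0.2004]
red 42 [0.4631 0.2201 0.1955] [0.4636 0.2197] [0.0098 0.0449] 10.69
[0.455 0.197 0.194] [0.47  0.242 0.197]
0.16 79 [0.417 0.157] [0.529 0.163]
0.19 7 [0.464 0.194] [0.473 0.196]
0.2 3 [0.461 0.194] [0.471 0.195]
0.21 117 [0.446 0.157] [0.481 0.195]
0.22 40 [0.445 0.157] [0.479 0.195]
0.23 65 [0.442 0.158] [0.47  0.196]
0.24 43 [0.441 0.159] [0.464 0.2  ]
0.25 7 [0.438 0.165] [0.454 0.195]
0.26 33 [0.436 0.162] [0.451 0.183]
0.27 10 [0.437 0.17 ] [0.454 0.181]
tub 631 [0.4775 0.0942 0.0636] [0.493  0.0486] [0.0635 0.1735] 17.38
nip 128 [0.615  0.1141 0.0163] [0.6225 0.1111] [0.0229 0.0582] 64.34
bigvalve 1266 [ 0.4996 -0.0457  0.0424] [ 0.558  -0.0263] [0.1055 0.2069] 75.82
```

Run:
```python
from h import *
a=[]
for c in("scene","side","wrist"):
    P=np.load(c+"0.npz")["P"].reshape(-1,3)-[.6495,0,.2303];P=P[np.isfinite(P[:,0])]
    P=P[(abs(P[:,0])<.1)&(abs(P[:,1])<.06)&(P[:,2]>-.025)&(P[:,2]<.13)];a.append(P);
    print(c)
    for z in np.arange(-.02,.125,.01):
        s=P[(P[:,2]>=z)&(P[:,2]<z+.01)]
        if len(s):
            f=s[s[:,0]>0][:,0];b=s[s[:,0]<0][:,0]
            print(round(z,3),len(s),"x",[ (round(t.min(),3),round(t.max(),3)) for t in(b,f) if len(t)],"y",s[:,1].min().round(3),s[:,1].max().round(3))
```

```text
scene
0.01 27 x [(np.float64(-0.05), np.float64(-0.044)), (np.float64(0.041), np.float64(0.052))] y -0.013 0.009
0.02 59 x [(np.float64(-0.057), np.float64(-0.043)), (np.float64(0.041), np.float64(0.056))] y -0.013 0.01
0.03 72 x [(np.float64(-0.057), np.float64(-0.043)), (np.float64(0.04), np.float64(0.056))] y -0.014 0.01
0.04 59 x [(np.float64(-0.057), np.float64(-0.044)), (np.float64(0.041), np.float64(0.056))] y -0.016 0.01
0.05 61 x [(np.float64(-0.066), np.float64(-0.044)), (np.float64(0.041), np.float64(0.063))] y -0.015 0.009
0.06 203 x [(np.float64(-0.075), np.float64(-0.037)), (np.float64(0.038), np.float64(0.074))] y -0.016 0.011
0.07 227 x [(np.float64(-0.074), np.float64(-0.001)), (np.float64(0.001), np.float64(0.072))] y -0.02 0.015
0.08 208 x [(np.float64(-0.073), np.float64(-0.0)), (np.float64(0.0), np.float64(0.071))] y -0.02 0.015
0.09 198 x [(np.float64(-0.072), np.float64(-0.001)), (np.float64(0.001), np.float64(0.07))] y -0.022 0.01
0.1 298 x [(np.float64(-0.07), np.float64(-0.0)), (np.float64(0.001), np.float64(0.068))] y -0.023 0.01
0.11 275 x [(np.float64(-0.
[... 1854 characters left out ...]
1)), (np.float64(0.043), np.float64(0.058))] y -0.012 0.011
0.05 1381 x [(np.float64(-0.07), np.float64(-0.041)), (np.float64(0.043), np.float64(0.072))] y -0.0 0.013
0.06 7561 x [(np.float64(-0.074), np.float64(-0.036)), (np.float64(0.034), np.float64(0.076))] y -0.014 0.015
0.07 8111 x [(np.float64(-0.072), np.float64(-0.0)), (np.float64(0.0), np.float64(0.075))] y -0.015 0.017
0.08 12050 x [(np.float64(-0.072), np.float64(-0.0)), (np.float64(0.0), np.float64(0.074))] y -0.013 0.017
0.09 9033 x [(np.float64(-0.064), np.float64(-0.0)), (np.float64(0.0), np.float64(0.067))] y 0.002 0.02
0.1 1963 x [(np.float64(-0.022), np.float64(-0.006)), (np.float64(0.008), np.float64(0.024))] y 0.015 0.02
```

Emit:
{"api": "drive_tool", "payload": {
  "targets": [
    [0,0,-3,246,-178,0,27],
    [0,0,-3,246,-178,0,27],
    [0,0,-3,246,-178,0,27],
    [0,0,-3,246,-178,0,27],
    [0,0,-3,246,-178,0,27],
    [0,0,-3,246,-178,0,27],
    [0,0,-3,246,-178,0,27],
    [0,0,-3,246,-178,0,27],
    [0,0,-3,246,-178,0,27],
    [0,0,-3,246,-178,0,27]
  ]
}}

```text
clock: 1.15
eef_pos: [0.4728, 0.2449, 0.2312]
eef_rot: [[-0.05, 0.999, -0.0], [0.999, 0.05, -0.0], [-0.0, -0.0, -1.0]]
ft_force: [-0.4, 0.1, 0.3]
gripper_width: 0.898
grasp_force: 0.0
```

Run:
```python
from h import *
o=manip.get_obs();print(o["clock"],o["eef_pos"],o["gripper_width"],o["eef_rot"].round(4).tolist(),o["ft_force"])
for c in("side","wrist"):
    im,P=cam(c);np.savez(c+"1.npz",im=im,P=P);Q=(P-o["eef_pos"])@o["eef_rot"]
    Q=Q.reshape(-1,3);Q=Q[(abs(Q[:,0])<.03)&(abs(Q[:,1])<.1)&(Q[:,2]<.02)&(Q[:,2]>-.07)]
    for z in np.arange(-.07,.02,.005):
        s=Q[(Q[:,2]>=z)&(Q[:,2]<z+.005)]
        f=s[s[:,1]>0][:,1];b=s[s[:,1]<0][:,1]
        print(round(z,3),len(s),[(t.min().round(3),t.max().round(3)) for t in(b,f) if len(t)])
save("wrist1.png",cam("wrist")[0],1.2)
```

```text
1.15 [0.47277685 0.24490144 0.23116051] 0.8975935725266649 [[-0.0504, 0.9987, -0.0002], [0.9987, 0.0504, -0.0004], [-0.0003, -0.0002, -1.0]] [-0.35088069  0.12083852  0.3116993 ]
-0.07 76 [(np.float64(-0.069), np.float64(-0.029)), (np.float64(0.032), np.float64(0.071))]
-0.065 114 [(np.float64(-0.069), np.float64(-0.033)), (np.float64(0.034), np.float64(0.071))]
-0.06 79 [(np.float64(-0.067), np.float64(-0.035)), (np.float64(0.037), np.float64(0.069))]
-0.055 38 [(np.float64(-0.057), np.float64(-0.04)), (np.float64(0.041), np.float64(0.062))]
-0.05 34 [(np.float64(-0.051), np.float64(-0.037)), (np.float64(0.039), np.float64(0.055))]
-0.045 37 [(np.float64(-0.051), np.float64(-0.038)), (np.float64(0.039), np.float64(0.052))]
-0.04 35 [(np.float64(-0.051), np.float64(-0.039)), (np.float64(0.039), np.float64(0.052))]
-0.035 34 [(np.float64(-0.051), np.float64(-0.037)), (np.float64(0.039), np.float64(0.052))]
-0.03 35 [(np.float64(-0.051), np.float64(-0.038)), (np.float64(0.039), np.float64(0.052))]
-0.025 40 [(np.float64(-0.051), np.float64(-0.038)), (np.float64(0.039), np.float64(0.052
[... 774 characters left out ...]
np.float64(0.038), np.float64(0.052))]
-0.04 604 [(np.float64(-0.051), np.float64(-0.037)), (np.float64(0.039), np.float64(0.053))]
-0.035 530 [(np.float64(-0.051), np.float64(-0.037)), (np.float64(0.039), np.float64(0.053))]
-0.03 478 [(np.float64(-0.051), np.float64(-0.037)), (np.float64(0.039), np.float64(0.053))]
-0.025 420 [(np.float64(-0.051), np.float64(-0.037)), (np.float64(0.039), np.float64(0.053))]
-0.02 349 [(np.float64(-0.05), np.float64(-0.037)), (np.float64(0.039), np.float64(0.052))]
-0.015 200 [(np.float64(-0.044), np.float64(-0.037)), (np.float64(0.039), np.float64(0.046))]
-0.01 1 [(np.float64(0.039), np.float64(0.039))]
-0.005 0 []
0.0 0 []
0.005 0 []
0.01 0 []
0.015 0 []
```

View pics/wrist1.png

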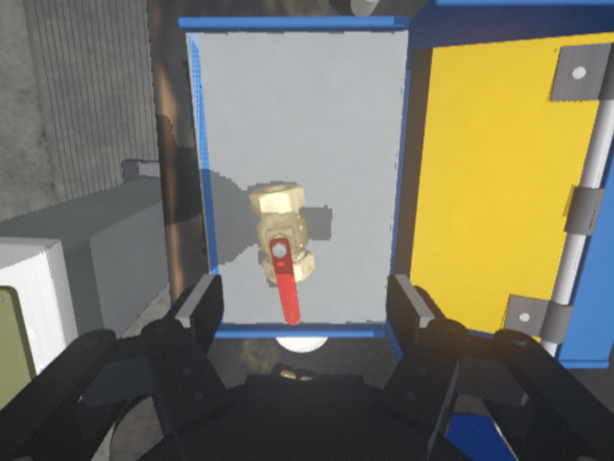

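The wrist view is square to the box. The valve body is at about (282,232), the lever end at (292,320), the deck edge at column ~400, and the flap lies to its right. I'll refine the valve and box in tool axes from this depth image.

Run:
```python
from h import *
o=manip.get_obs();d=np.load("wrist1.npz");im,P=d["im"],d["P"]
Q=((P-o["eef_pos"])@o["eef_rot"])*1000
hsv=cv2.cvtColor(im,cv2.COLOR_RGB2HSV).astype(int);H,S,V=[hsv[...,i] for i in range(3)];z=P[...,2]
v=(z>.157)&(z<.21)&(abs(Q[...,1])<70)&(Q[...,0]>-60)&(Q[...,0]<60)&(S>60)&((H<35)|(H>170))
r=v&((H<8)|(H>172))&(S>150)
for n,k in(("brass",v&~r&(z<.195)),("red",r),("all",v)):
    print(n,k.sum(),Q[k].min(0).round(),Q[k].max(0).round(),[np.round(t,1) for t in cv2.minAreaRect(Q[k][:,:2].astype(np.float32))],P[k][:,2].max().round(3))
q=Q[v&~r&(z<.195)]
for a in range(-40,60,6):
    s=q[(q[:,0]>=a)&(q[:,0]<a+6)]
    if len(s):print(a,len(s),s.min(0).round(1)[1:],s.max(0).round(1)[1:])
k=(abs(z-.15)<.003)&(S<60)&(abs(Q[...,1])<120)
for a in range(-40,120,30):
    s=Q[k&(abs(Q[...,0]-a)<4)];print("deck",a,np.percentile(s[:,1],[.5,99.5]).round(1))
print(np.median(z[k]),np.percentile(Q[k][:,0],[.5,99.5]))
f=(H>20)&(H<32)&(S>180)&(Q[...,1]>40);s=Q[f]
print("flap",s.min(0).round(),s.max(0).round(),np.linalg.lstsq(np.c_[s[:,:2],np.ones(len(s))],s[:,2],rcond=None)[0])
# rims
k=(H>100)&(H<125)&(S>100)&(abs(z-.162)<.004)&(abs(Q[...,1])<60);print("rim x",np.histogram(Q[k][:,0],bins=range(-80,180,10)))
```

```text
brass 1514 [-47. -35.  36.] [36.  6. 74.] [array([ -6.3, -12.7]), array([34.3, 81.1]), np.float64(81.6)] 0.195
red 421 [-48. -16.  33.] [-5. -3. 37.] [array([-26.3,  -9.2]), array([10.2, 43. ]), np.float64(78.8)] 0.199
all 2466 [-50. -35.  30.] [36.  6. 74.] [array([ -7.8, -12.5]), array([34.3, 84.1]), np.float64(81.6)] 0.201
-28 43 [-26.6  36.7] [ 5.6 62.3]
-22 78 [-28.1  36.6] [ 5.6 65.6]
-16 87 [-25.9  36.9] [ 4.8 71.1]
-10 55 [-27.4  36.7] [ 0.6 61.1]
-4 142 [-29.  37.] [ 3.1 61.4]
2 187 [-29.6  36.3] [ 2.2 60.6]
8 395 [-30.6  36.3] [ 1.4 62.2]
14 246 [-29.6  48.7] [-0.2 63.2]
20 110 [-34.3  47.9] [-0.9 61.9]
26 85 [-35.1  49.3] [-0.2 71.9]
32 82 [-28.7  49.4] [-1.7 73.7]
deck -40 [-62.8  64.8]
deck -10 [-72.4  66.2]
deck 20 [-72.6  65.5]
deck 50 [-72.3  65.4]
deck 80 [-72.6  65.5]
deck 110 [-72.7  65.2]
0.15052539726553057 [-78.47588839 128.83012553]
flap [-68.  81.  40.] [119. 162.  74.] [-2.30550885e-03 -3.98036671e-01  1.05410450e+02]
rim x (array([ 328,    0,    0,    0,    0,    0,    0,    0,    0,    0,    0,
          0,    0,    0,    0,    0,    0,    0,    0,    0,  629, 1202,
          0,    0,    0]), array([-80, -70, -60, -50, -40, -30, -20, -10,   0,  10,  20,  30,  40,
        50,  60,  70,  80,  90, 100, 110, 120, 130, 140, 150, 160, 170]))
```

Emit:
{"api": "drive_tool", "payload": {
  "targets": [
    [0,0,0,4,-3,15,27],
    [0,0,0,4,-3,30,27],
    [0,0,0,4,-3,45,27],
    [0,0,0,4,-3,60,27],
    [0,0,0,4,-3,70,27],
    [0,0,0,4,-3,78,27],
    [0,0,0,4,-3,82,27],
    [0,0,0,4,-3,82,27]
  ]
}}

```text
clock: 2.1
eef_pos: [0.4686, 0.2497, 0.1488]
eef_rot: [[-0.052, 0.999, -0.001], [0.999, 0.052, -0.0], [-0.0, -0.001, -1.0]]
ft_force: [-0.0, 0.3, 0.2]
gripper_width: 0.896
grasp_force: 0.0
```

Run:
```python
from h import *
im,P=cam("side");o=manip.get_obs();print(o["eef_pos"],o["ft_force"])
save("side2.png",im[120:270,150:330],4)
```

```text
[0.46895682 0.24988164 0.14946334] [-1.07362438 -0.17608536  0.40189231]
```

View pics/side2.png

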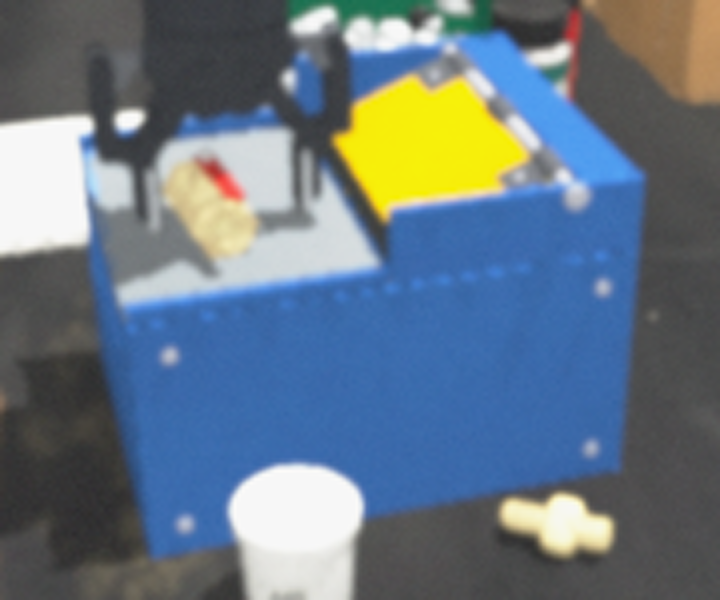

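The side view shows the fingers straddling the valve: rear finger at (145,190), front finger at (305,180) just before the flap, both clear of it. Now I push forward.

Emit:
{"api": "drive_tool", "payload": {
  "targets": [
    [0,0,0,0,7,0,27],
    [0,0,0,0,14,0,27],
    [0,0,0,0,21,0,27],
    [0,0,0,0,28,0,27],
    [0,0,0,0,35,0,27],
    [0,0,0,0,42,0,27],
    [0,0,0,0,49,0,27],
    [0,0,0,0,56,0,27],
    [0,0,0,0,63,0,27],
    [0,0,0,0,70,0,27]
  ]
}}

```text
clock: 3.15
eef_pos: [0.5389, 0.2535, 0.1492]
eef_rot: [[-0.052, 0.999, -0.001], [0.999, 0.052, -0.0], [-0.0, -0.001, -1.0]]
ft_force: [-5.2, -0.1, 3.5]
gripper_width: 0.893
grasp_force: 2.3
```

Run:
```python
from h import *
im,P=cam("side");o=manip.get_obs();print(o["eef_pos"],o["ft_force"],o["gripper_width"])
save("side3.png",im[120:270,150:330],4)
```

```text
[0.54005646 0.25350049 0.14929783] [-2.60809413 -0.32066421  1.12609704] 0.8924275312878165
```

View pics/side3.png

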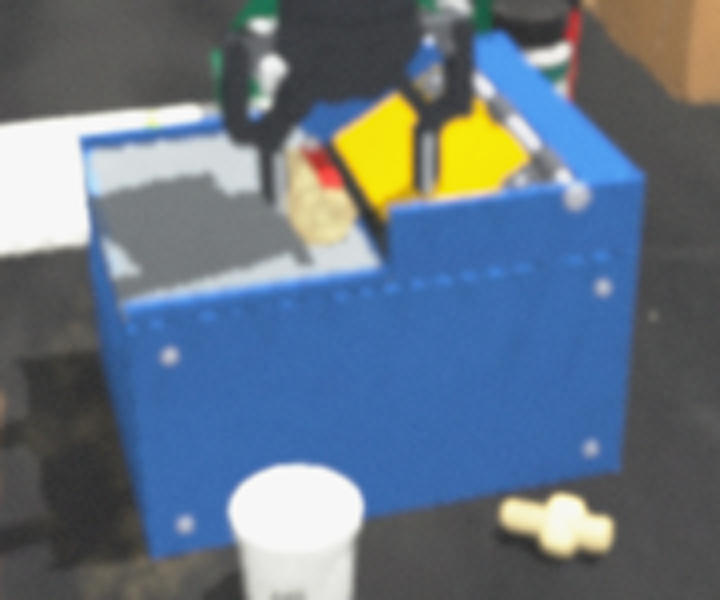

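The valve (320,195) is being pushed square by the rear finger, and the front finger (425,165) has the flap started. I'll carry on.

Emit:
{"api": "drive_tool", "payload": {
  "targets": [
    [0,0,0,0,6,0,27],
    [0,0,0,0,12,0,27],
    [0,0,0,0,17,0,27],
    [0,0,0,0,22,0,27],
    [0,0,0,0,26,0,27],
    [0,0,0,0,29,0,27],
    [0,0,0,0,32,0,27],
    [0,0,0,0,34,0,27],
    [0,0,0,0,35,0,27],
    [0,0,0,0,35,0,27]
  ]
}}

```text
clock: 4.2
eef_pos: [0.571, 0.255, 0.1468]
eef_rot: [[-0.053, 0.999, -0.008], [0.999, 0.053, -0.002], [-0.001, -0.008, -1.0]]
ft_force: [-9.0, 0.1, -1.1]
gripper_width: 0.894
grasp_force: 3.6
```

Run:
```python
from h import *
im,P=cam("side");o=manip.get_obs();print(o["eef_pos"],o["ft_force"],o["gripper_width"])
save("side4.png",im[120:270,150:330],4)
```

```text
[0.57097705 0.2549646  0.14681552] [-8.90771219  0.10365795 -1.0368835 ] 0.894794437936289
```

View pics/side4.png

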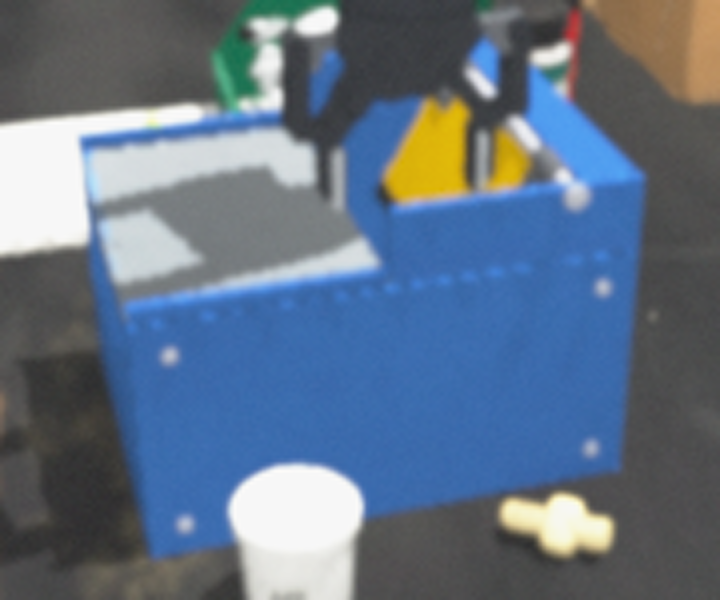

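The valve is no longer on the deck, and the flap is open with the front finger against it. A wrist view will show whether the valve has really dropped.

Run:
```python
from h import *
im,P=cam("wrist");o=manip.get_obs();np.savez("wrist5.npz",im=im,P=P)
save("wrist5.png",im,1.5)
for c in("wrist","scene"):
    im,P=cam(c);H,S,V=[cv2.cvtColor(im,cv2.COLOR_RGB2HSV)[...,i].astype(int) for i in range(3)]
    Q=(P-o["eef_pos"])@o["eef_rot"]*1000
    k=((H<6)|(H>174))&(S>130)&(P[...,0]>.5)&(P[...,0]<.65)&(P[...,1]>.15)&(P[...,1]<.38)&(P[...,2]<.21)
    print(c,k.sum(),P[k].min(0) if k.any() else"",P[k].max(0) if k.any() else"")
```

```text
wrist 219 [0.51460985 0.19007461 0.00682881] [0.53060273 0.24091354 0.01711739]
scene 0
```

View pics/wrist5.png

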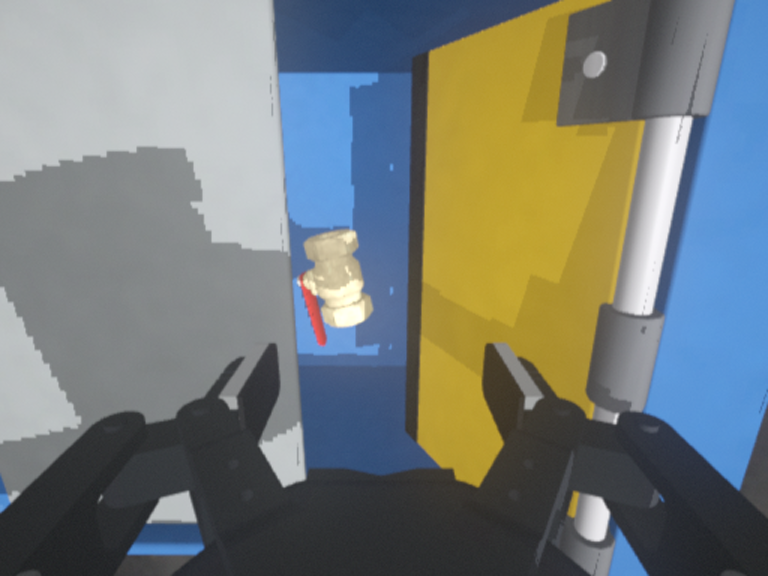

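The valve lies on its side on the box floor at (340,280), with its lever at z≈0.01 m, and the front finger still holds the flap open. Next I withdraw straight back, then up.

Emit:
{"api": "drive_tool", "payload": {
  "targets": [
    [0,0,0,0,-12,0,27],
    [0,0,0,0,-24,0,27],
    [0,0,0,0,-36,0,27],
    [0,0,0,0,-48,0,27],
    [0,0,0,0,-60,0,27],
    [0,0,0,0,-72,0,27],
    [0,0,0,0,-84,0,27],
    [0,0,0,0,-96,0,27],
    [0,0,0,0,-106,0,27],
    [0,0,0,0,-110,0,27]
  ]
}}

```text
clock: 5.4
eef_pos: [0.4626, 0.2495, 0.1491]
eef_rot: [[-0.053, 0.999, -0.001], [0.999, 0.053, -0.0], [-0.0, -0.001, -1.0]]
ft_force: [-0.2, 0.1, -0.1]
gripper_width: 0.894
grasp_force: 0.0
```

Emit:
{"api": "drive_tool", "payload": {
  "targets": [
    [0,0,0,0,0,-15,27],
    [0,0,0,0,0,-35,27],
    [0,0,0,0,0,-60,27],
    [0,0,0,0,0,-85,27],
    [0,0,0,0,0,-100,27],
    [0,0,0,0,0,-100,27],
    [0,0,0,0,0,-100,27]
  ]
}}

```text
clock: 6.1
eef_pos: [0.4638, 0.2495, 0.2492]
eef_rot: [[-0.052, 0.999, 0.0], [0.999, 0.052, -0.0], [-0.0, -0.0, -1.0]]
ft_force: [1.1, 1.1, -0.2]
gripper_width: 0.893
grasp_force: 0.0
```

Run:
```python
from h import *
im,P=cam("side");o=manip.get_obs();print(o["clock"],o["eef_pos"],o["ft_force"])
save("side6.png",im[100:290,130:330],3)
H,S,V=[cv2.cvtColor(im,cv2.COLOR_RGB2HSV)[...,i].astype(int) for i in range(3)]
f=(H>20)&(H<34)&(V>120)&(S>90)&(P[...,0]>.53)&(P[...,0]<.66)&(P[...,1]>.15)&(P[...,1]<.39);q=P[f]
n=np.linalg.lstsq(np.c_[q[:,:2],np.ones(len(q))],q[:,2],rcond=None)[0];print(len(q),n,np.degrees(np.arctan(np.hypot(*n[:2]))))
```

```text
6.15 [0.46335446 0.24929906 0.24810577] [-0.09740811 -0.61054096  0.84416215]
1134 [ 0.39737884  0.01699194 -0.06727434] 21.689791453345475
```

View pics/side6.png

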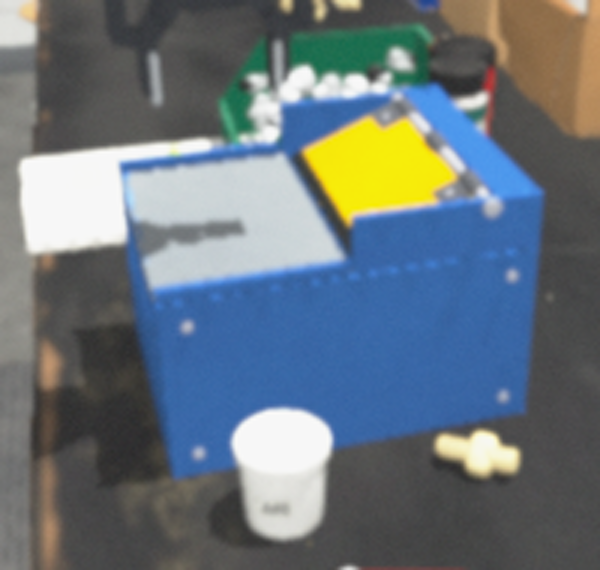

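The flap is closed again at 21.7° (same as at the start), the deck is empty, and the tub and nipple are undisturbed.

```bash
python3 -c "
from rig import manip;print(manip.hand_in())"
```

```text
the job is handed in; nothing more can be done
None
```

The valve is posted through the flap and lies on the box floor, the flap has closed over it, the tub and nipple are where they were (the glue bottle was not in the final picture, but the arm kept clear of the bench), and the job is handed in at about 6 s on the robot's clock; no verdict was returned.

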